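Slide the drip tile under the low drip rack

ROBOT

A 6-joint arm with a two-finger parallel gripper is mounted at the origin on a cart in front of the work surface, level with it; the furniture and walls round the work are solid. World frame = base frame: x ahead of the robot, y to its left, z up, the work surface at z = 0. Lengths are in mm, angles in rad, forces in N, time in s.
With the tool pointing down it reaches from about 400 to 925 mm from the base axis. Payload 12.5 kg.
Tool frame: the origin (TCP) lies midway between the tips of the shut fingers; the grasp point (between the pads) lies 19 mm behind it; z points along the fingers, y is the direction in which the jaws open and shut (so a half turn about z gives the same grasp; the last joint's range is limited). The gripper opens to 95 mm and grips with 3 to 60 N. Pads are 20 mm wide; open, the fingers measure 119 mm over their backs; the gripper's body (75 mm by 180 mm) begins 59 mm behind the grasp point.
Start: joints at [-1.455, 0.491, 1.559, -0, 1.092, -0.106], TCP at [137.513, -609.702, 214.661] pointing down, gripper open.
Joint ranges: [-3.1, 3.1], [-0.84, 2.19], [0.05, 2.79], [-1.13, 4.28], [0.06, 2.93], [-2.69, 2.69]. Speed limits (rad/s): [2.22, 2.22, 2.79, 3.14, 3.14, 3.14].

INTERFACE

Orientations are given as [roll, pitch, yaw] about the fixed x, y, z axes, in that order (R = Rz(yaw) Ry(pitch) Rx(roll)).
In Python, from cell import env, eyes, job_done, boxes_of, regions_of gives the robot as it stands.
- The arm moves only by the tool send_rows, never from a script. Its argument "plan" is text: rows parted by semicolons, each of 5 numbers parted by spaces: the shift along the tool's x, y, z in mm, then the turn about the tool's z in rad, then the finger opening in mm, from 0 to 95.1. In form: x y z roll gripper; .... A call has 1 to 8 rows; each row shifts and turns the pose as measured when the row begins, along the tool's axes as they then stand; what a row does not reach is not made up. A row lasts 1/10 s, in which the tool goes at most 50 mm and 8.59 degrees, less where a joint would pass 70% of its speed; a pose out of reach is approached as far as the arm can. A call with a gripper value outside its range is refused whole. The fingers move at their own pace and stop on an object; the grip force is fixed at half the most. Time passes only in rows, so rows that do not move let the fingers close. It gives the time, the measured TCP pose, the force and the opening at its end, in the units of the state.
- env.state(): the state, without advancing time (a new reading comes with each control period).
- eyes.read_camera(name): name is "scene" or "top" or "wrist"; returns a dict with "image" (420x560x3 uint8, red, green, blue), "vertical_fov" (degrees; the focal length in pixels is half the picture's height over the tangent of half this angle, whatever the lens; pixels are square), "cx", "cy" (the principal point, pixels), "extrinsics" (4x4, takes a point from camera to world coordinates). Camera axes: x right, y up, looking along -z (the intrinsics and any distortion apply to the point x, -y, -z); pixel columns grow to the right and rows downward; lengths in mm; the calibration is good to about 2 mm. A picture is of the moment at which its call begins. There is no depth.
- job_done(): hands the job in, once; it reports no verdict.
Trained networks look in a picture, given as the dict that the camera call returned (one of the last four; its "shot" number tells which), for a name from the list of things; names that differ only in an ending like _2 or _b are one class to them, and where a whole thing is asked for, a point or a joint stands for the part that bears it (a point fixed in the world has none). Each returns a list of dicts, best first, with "confidence" (0 to 1); they miss things now and then, are a little off and sometimes report something else, mostly with a low value. They report only what shows in the picture. A call takes as long as a camera call. They do not tell look-alikes from the thing itself.
- boxes_of(target, picture): "bbox" ([left, top, width, height] in pixels, round what is visible of it).
- regions_of(target, picture): "pixels" (420x560 bool, what is visible of it) and "bbox" ([left, top, width, height] in pixels, round what is visible of it).
The state is a dict: "t": time; "joints": joint angles; "qvel": joint speeds; "tau": joint torques, N m; "eef_pos": TCP position; "tcp_rot": TCP orientation; "ft_force": force on the tool from outside, world axes, zero at the start; "moment": the same for the moment, N m; "opening": opening from 0.0 (shut) to 1.0 (fully open).
Only numpy, scipy, OpenCV 4.12 (cv2) and the standard library are available. Lean on these libraries where they do the work, as an engineer would, in place of code of your own. Each camera call takes 0.05 s, during which the arm holds its last target.

TASK

Push the flat terracotta drip tile with the blue top along the table, in through the open front of the low wooden drip rack, until its leading edge rests against the stop bar at the rack's back, so that it lies under the clay fish. Only push it with the fingers: do not lift or tip the tile. Do not touch the rack, and leave the fish on it, the timer and the glaze jar where they are.

Things in the scene. Friction and masses are not known exactly. Their poses are not given: they have to be found in the camera images.
- tile: loose terracotta tile with a blue glazed top, 110 mm (its x) by 90 mm (its y) by 12 mm thick, 0.2 to 0.4 kg. Origin at the centre of its underside, z up. It starts in front of the rack, up to 50 mm to one side of its middle line and 0.4 rad askew, +x end roughly towards the rack. A 90 mm end goes in first; the 110 mm side does not fit the opening.
- rack: fixed wooden drip rack, 132 mm wide: two cheeks 104 mm apart carry slats, underside 16 mm, top 25 mm above the table; stop bar between the cheeks at the back. Origin on the table at its centre, x from open front to back, y left, z up. Front slat's face at x = -40 mm, flared mouth guides reach to -58 mm, stop face at x = +35 mm.
- rack_home (a point): point on the table, in the rack's axes, where the tile's origin lies once home: 20 mm in front of the rack's origin. The tile's rear end then stands 55 mm in front of this point, 35 mm out of the front slat, so fingers never go under or above the slats.
- fish_round: loose flat blue clay fish, 82 x 86 x 7 mm, lying on the rack's slats; origin at the centre of its underside. Leave it lying.
- timer: loose green and cream kitchen timer, 63 mm across, 43 mm high; origin at the centre of its underside. Bystander to the right of the work.
- glaze_jar: loose white glaze jar with a dark screw lid, 51 mm across, 60 mm high; origin at the centre of its underside. Bystander to the right of the work.
There are look-alikes about, which are no part of the job. Several things have the shape of the tile; the one meant has the colours described above.

How it is judged:
By the outcome, as a careful person would: the job done as asked, in the order asked, and still so for the second after the job is handed in, with the robot touching nothing.
It also fails if it takes over 64 s, if anything falls off the work surface, if the arm or the gripper's body presses on something with over 40 N, if the wrist force passes 120 N, or if a joint passes its speed limit or range.

## Working session

There is one attempt and no reset: what is moved stays moved. The work goes in short steps, Python scripts to look and compute and a tool call to move; the robot and the scene stay as the last step left them, time stands still between calls to the robot, and variables do not carry over. Pictures are saved under pics/ and viewed, and the job is handed in when it is done.

Besides the shell and the picture viewer there is one more tool, called after "Call:" by a JSON object that holds its "name" and its "arguments". send_rows: Moves the arm, as the interface text tells. Its arguments: {"type":"object","properties":{"plan":{"type":"string"}},"required":["plan"]}

```bash
ls; mkdir -p pics
python3 - <<'E'
from cell import env, eyes, boxes_of
import cv2
print(env.state())
for n in ["scene","top"]:
    p=eyes.read_camera(n)
    print(n,{k:v for k,v in p.items() if k!="image"})
    cv2.imwrite(f"pics/{n}0.png",p["image"][:,:,::-1])
    for t in ["tile","rack","fish_round","timer","glaze_jar"]:
        print(t,[(b["bbox"],round(b["confidence"],2)) for b in boxes_of(t,p)])
E
```

```text
pics
{'t': 0.0, 'joints': array([-1.45457088e+00,  4.91519248e-01,  1.55944144e+00, -1.57300332e-05,
        1.09169887e+00, -1.05594435e-01]), 'qvel': array([ 1.38480459e-04, -5.44043846e-04,  6.78785629e-05, -4.06945150e-04,
       -2.90815653e-05,  5.36516617e-04]), 'tau': array([ 2.79886110e-03, -6.12631845e+01, -2.58179712e+01,  6.93554711e-02,
        4.82566771e-02, -1.06624213e-04]), 'eef_pos': array([ 137.49704912, -609.4411796 ,  214.08955002]), 'tcp_rot': array([-3.14053022e+00, -9.85765865e-05,  2.21827088e-01]), 'ft_force': array([-0.13986487,  0.438059  , -0.69199979]), 'moment': array([ 0.04797461, -0.01034131, -0.01111302]), 'opening': 1.0027600351932768}
scene {'vertical_fov': 45.68690895830496, 'cx': 272.1207594928206, 'cy': 210.48681342289697, 'extrinsics': array([[-7.79677725e-01,  3.21704836e-01, -5.37223086e-01,
        -2.57193237e+02],
       [-6.25889479e-01, -3.74202257e-01,  6.84277013e-01,
         9.46814673e+02],
       [ 1.91051325e-02,  8.69757822e-01,  4.93108836e-01,
         7.85011830e+02],
       [ 0.00000000e+00,  0.00000000e+00,  0.00000000e+00,
[... 674 characters left out ...]
-02,
         4.74957531e+02],
       [-9.99454451e-01,  2.19786230e-02, -2.46523818e-02,
        -5.92442871e+01],
       [-2.38544732e-02,  3.58553452e-02,  9.99072249e-01,
         1.31515403e+03],
       [ 0.00000000e+00,  0.00000000e+00,  0.00000000e+00,
         1.00000000e+00]]), 'shot': 2}
tile [([161.2, 197.1, 47.4, 39.2], 0.96), ([380.7, 153.8, 44.0, 42.5], 0.88), ([226.3, 191.8, 36.7, 38.5], 0.84), ([276.3, 198.7, 38.3, 38.1], 0.79), ([186.4, 246.8, 37.2, 38.4], 0.68)]
rack [([205.1, 135.1, 51.1, 42.4], 0.82)]
fish_round [([220.6, 138.8, 23.9, 27.4], 0.82)]
timer [([343.3, 181.5, 17.7, 16.1], 0.62), ([228.5, 190.7, 33.4, 38.2], 0.47)]
glaze_jar [([340.1, 149.9, 20.8, 17.6], 0.85)]
```

Run:
```python
import cv2
a=cv2.imread("pics/top0.png");cv2.imwrite("pics/top0c.png",cv2.resize(a[110:310,140:440],None,fx=2.6,fy=2.6,interpolation=cv2.INTER_CUBIC))
```

```text
(no output)
```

View pics/top0c.png

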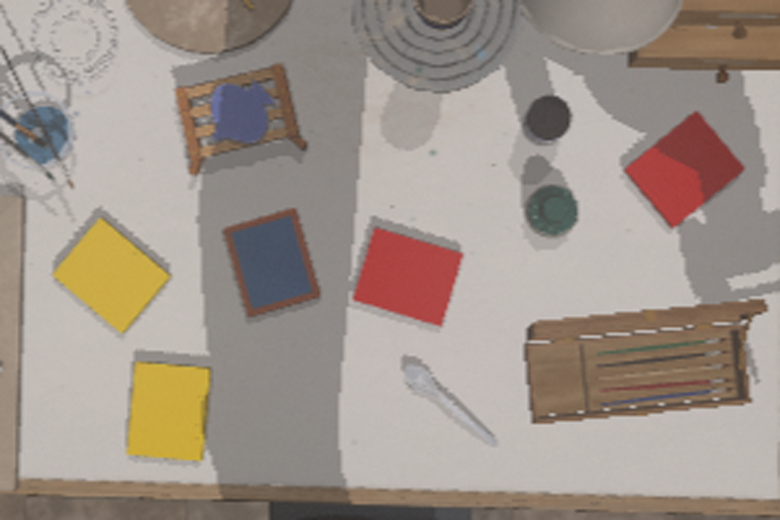

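View pics/scene0.png

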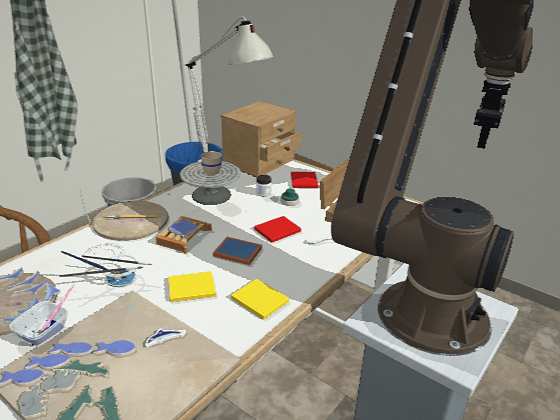

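View pics/top0.png

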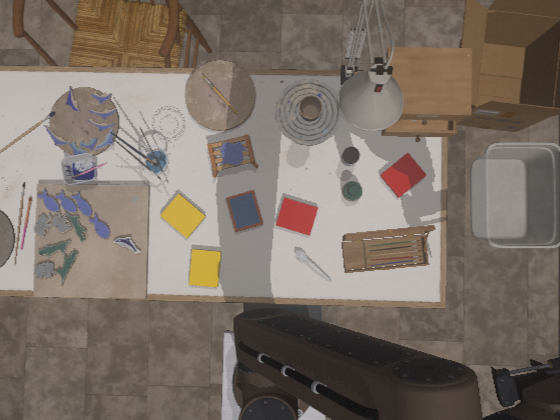

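```bash
cat > h.py <<'E'
import numpy as np,cv2
def ray(p,uv,z):
    f=p["image"].shape[0]/2/np.tan(np.radians(p["vertical_fov"])/2)
    uv=np.atleast_2d(np.asarray(uv,float));E=np.asarray(p["extrinsics"])
    d=np.c_[(uv[:,0]-p["cx"])/f,-(uv[:,1]-p["cy"])/f,-np.ones(len(uv))]@E[:3,:3].T
    o=E[:3,3];return (o+d*((z-o[2])/d[:,2])[:,None])[:,:2]
def proj(p,X):
    f=p["image"].shape[0]/2/np.tan(np.radians(p["vertical_fov"])/2)
    E=np.asarray(p["extrinsics"]);c=(np.atleast_2d(X)-E[:3,3])@E[:3,:3]
    return np.c_[p["cx"]+f*c[:,0]/-c[:,2],p["cy"]-f*c[:,1]/-c[:,2]]
def show(p,name,fx=1):
    cv2.imwrite(name,cv2.resize(p["image"][:,:,::-1],None,fx=fx,fy=fx))
E
python3 - <<'E'
from cell import *
from h import *
p=eyes.read_camera("top")
for n,z in [("tile",12),("rack",20),("timer",40),("glaze_jar",60),("fish_round",32)]:
    for r in regions_of(n,p):
        m=r["pixels"].astype(np.uint8)
        c=max(cv2.findContours(m,0,2)[0],key=cv2.contourArea)[:,0,:]
        w=ray(p,c,z).astype(np.float32)
        (cx,cy),(a,b),t=cv2.minAreaRect(w)
        print(n,round(r["confidence"],2),r["bbox"],"world",round(cx),round(cy),"size",round(a),round(b),"ang",round(t,1))
E
```

```text
tile 0.93 [380.5, 151.3, 43.9, 44.0] world 644 -378 size 92 112 ang 40.4
tile 0.8 [162.2, 195.3, 46.5, 43.4] world 505 296 size 113 90 ang 51.3
tile 0.56 [274.7, 197.7, 42.8, 40.1] world 511 -55 size 110 90 ang 74.0
rack 0.69 [203.7, 137.2, 55.0, 40.9] world 687 187 size 101 62 ang 16.6
timer 0.66 [343.1, 177.3, 15.3, 20.7] world 590 -220 size 57 57 ang 1.0
glaze_jar 0.52 [342.2, 150.0, 17.9, 18.4] world 692 -210 size 44 50 ang 46.3
glaze_jar 0.46 [204.4, 136.9, 53.4, 43.6] world 686 143 size 104 138 ang 14.9
fish_round 0.72 [221.5, 141.2, 22.9, 23.8] world 698 141 size 67 74 ang 1.0
fish_round 0.22 [203.6, 136.4, 53.5, 40.4] world 692 147 size 102 135 ang 14.9
```

The pictures show five tile-shaped things: yellow at top (183,215), yellow at (205,268), red at (297,216), red at (403,174), and the blue-topped terracotta tile at (244,211). I choose the blue one. The crop confirms its blue top and terracotta rim, lying in front of the rack at (232,155). Next I move in for a close view.

Call:
{"name": "send_rows", "arguments": {"plan": "42 -18 -6 0 95;42 -18 -6 0 95;42 -18 -6 0 95;42 -18 -6 0 95;42 -18 -6 0 95;42 -18 -6 0 95;42 -18 -6 0 95;42 -18 -6 0 95"}}

```text
t: 1.7
eef_pos: [439.9, -391.3, 263.5]
tcp_rot: [3.141, 0.0, 0.212]
ft_force: [-0.7, -0.4, 0.5]
opening: 1.001
```

Call:
{"name": "send_rows", "arguments": {"plan": "13 -46 0 0 95;13 -46 0 0 95;13 -46 0 0 95;13 -46 0 0 95;13 -46 0 0 95;13 -46 0 0 95;13 -46 0 0 95;13 -46 0 0 95"}}

```text
t: 2.5
eef_pos: [466.5, 3.7, 263.6]
tcp_rot: [3.139, -0.004, 0.212]
ft_force: [1.5, -0.3, 0.1]
opening: 0.996
```

Call:
{"name": "send_rows", "arguments": {"plan": "13 -45 0 0 50;6 -20 0 0 50;0 0 0 0 50;0 0 0 0 50"}}

```text
t: 2.9
eef_pos: [470.6, 78.7, 264.2]
tcp_rot: [3.139, -0.006, 0.22]
ft_force: [-0.2, -0.1, 0.2]
opening: 0.719
```

Run:
```python
from cell import *
from h import *
p=eyes.read_camera("wrist");show(p,"pics/w1.png")
s=env.state();print(s["t"],s["eef_pos"],s["tcp_rot"],s["opening"]);print(p["extrinsics"],p["vertical_fov"],p["cx"],p["cy"])
t=eyes.read_camera("top");show(t,"pics/t1.png")
```

```text
2.95 [470.56985954  78.38192149 264.25464186] [ 3.1386561  -0.00573243  0.21868509] 0.6783823876408813
[[ 2.19012231e-01  9.43465922e-01  2.48808553e-01  5.40444948e+02]
 [-9.75718792e-01  2.11105909e-01  5.83706541e-02  9.44700164e+01]
 [ 2.54576730e-03 -2.55551068e-01  9.66792207e-01  4.34832374e+02]
 [ 0.00000000e+00  0.00000000e+00  0.00000000e+00  1.00000000e+00]] 65.57837662442965 280.7100886707543 206.71262658469774
```

View pics/w1.png

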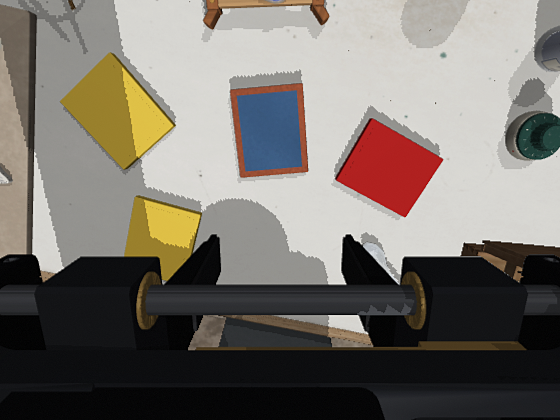

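The wrist view shows the blue tile at (270,130), with only the rack's mouth in view at (265,10). I go forward so both are seen.

Call:
{"name": "send_rows", "arguments": {"plan": "40 0 0 0 50;40 0 0 0 50;40 0 0 0 50;0 0 0 0 50;0 0 0 0 50;0 0 0 0 50"}}

```text
t: 3.6
eef_pos: [591.6, 95.7, 264.4]
tcp_rot: [3.138, -0.004, 0.207]
ft_force: [-0.7, -0.2, -0.5]
opening: 0.528
```

Run:
```python
from cell import *
from h import *
import pickle
p=eyes.read_camera("wrist");show(p,"pics/w2.png");pickle.dump(p,open("w2.pkl","wb"))
s=env.state();print(s["t"],s["eef_pos"],s["tcp_rot"],s["opening"])
cv2.imwrite("pics/w2c.png",cv2.resize(p["image"][40:260,180:400,::-1],None,fx=2.7,fy=2.7,interpolation=cv2.INTER_CUBIC))
```

```text
3.65 [591.41149647  95.68751831 264.52208507] [ 3.1379945  -0.00429702  0.20699312] 0.5216598226818308
```

View pics/w2.png

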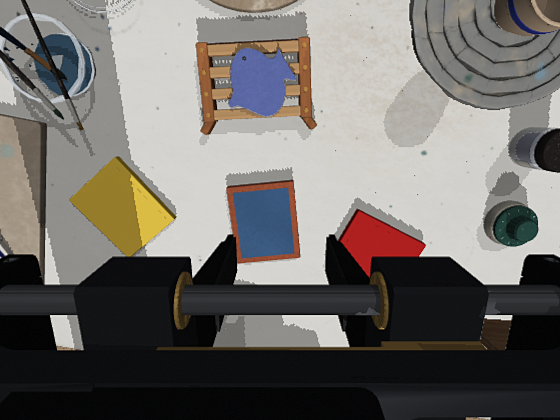

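View pics/w2c.png

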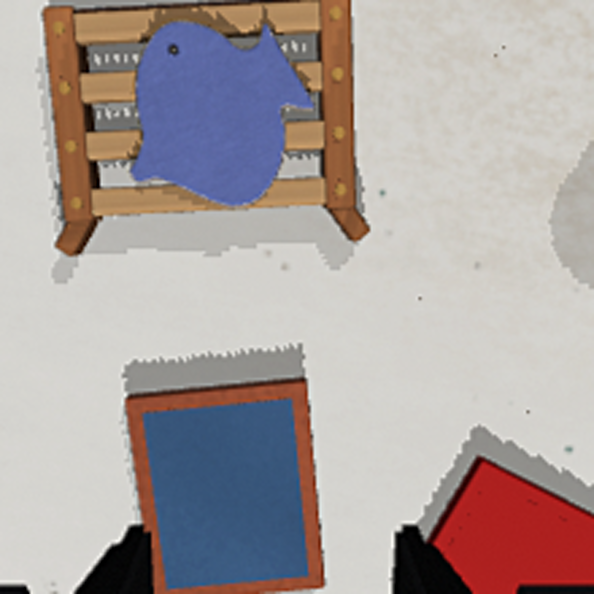

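```bash
cat > m.py <<'E'
from h import *
import pickle
p=pickle.load(open("w2.pkl","rb"))
def W(c,z): return ray(p,np.array(c,float)/2.7+[180,40],z)
T=W([(127,396),(306,380),(323,585),(155,592)],12)
print("tile",T.round(1).tolist(),[np.linalg.norm(T[i]-T[(i+1)%4]).round(1) for i in range(4)])
def ang(a,b): d=b-a; return np.arctan2(d[1],d[0])
print("tile yaw", ang(T[3],T[0]),ang(T[2],T[1]),ang(T[1],T[0])-np.pi/2,"ctr",T.mean(0))
for z in (25,30):
    R=W([(44,8),(350,0),(356,206),(65,218)],z)
    S=W([(92,216),(325,205)],25)
    print("rack outer",R.round(1).tolist(),[np.linalg.norm(R[i]-R[(i+1)%4]).round(1) for i in range(4)])
    print("yaw",ang(R[3],R[0]),ang(R[2],R[1]),ang(R[1],R[0])-np.pi/2,"slat",S.round(1).tolist(),np.linalg.norm(S[0]-S[1]),ang(S[1],S[0])-np.pi/2)
m=S.mean(0);print("slat mid",m)
E
python3 m.py
```

```text
tile [[564.4, 161.1], [590.2, 77.2], [486.9, 45.3], [465.1, 129.8]] [np.float64(87.8), np.float64(108.1), np.float64(87.3), np.float64(104.1)]
tile yaw 0.3058453255847929 0.29973882546386404 0.29803628330068 ctr [526.6495923  103.34078517]
rack outer [[725.8, 221.8], [755.8, 95.3], [674.3, 73.4], [642.2, 200.3]] [np.float64(130.0), np.float64(84.4), np.float64(131.0), np.float64(86.3)]
yaw 0.25115836117772505 0.2629294124214622 0.23268185521688234 slat [[645.5, 188.6], [671.8, 87.1]] 104.85119438766522 0.2537100922900861
rack outer [[725.0, 220.4], [754.6, 95.5], [674.1, 73.8], [642.4, 199.2]] [np.float64(128.4), np.float64(83.3), np.float64(129.4), np.float64(85.3)]
yaw 0.2511583611777254 0.26292941242146256 0.23268185521688212 slat [[645.5, 188.6], [671.8, 87.1]] 104.85119438766522 0.2537100922900861
slat mid [658.681994   137.84835458]
```

Tile centre is about (525,103) with yaw 0.30. The rack is at about (697,148) with yaw 0.253. In the rack's frame the tile is at x=-178, y≈0, 0.05 rad askew. The plan is to come down behind its rear end with fingers 50 mm apart, yaw 0.253, then push straight.

Call:
{"name": "send_rows", "arguments": {"plan": "-40 -4 0 -0.046 50;-40 -4 0 0 50;-40 -4 0 0 50;-30 -4 0 0 50;0 0 40 0 50;0 0 40 0 50;0 0 40 0 50;0 0 0 0 50"}}

```text
t: 4.45
eef_pos: [431.8, 71.5, 144.7]
tcp_rot: [3.135, -0.014, 0.251]
ft_force: [-0.5, -1.0, -0.1]
opening: 0.529
```

```bash
cat > st.py <<'E'
from cell import *
from h import *
import sys
s=env.state();O=np.array([697.4,147.9]);y=0.253
print(s["t"],s["eef_pos"].round(1),s["tcp_rot"].round(4),s["opening"],s["ft_force"].round(1))
d=s["eef_pos"][:2]-O;c,n=np.cos(y),np.sin(y);print("tcp in rack",c*d[0]+n*d[1],-n*d[0]+c*d[1])
for k in sys.argv[2:]:
    p=eyes.read_camera(k);show(p,f"pics/{k}_{sys.argv[1]}.png")
E
python3 st.py a wrist
```

```text
4.45 [431.8  71.5 144.7] [ 3.1352 -0.0139  0.2513] 0.5285051553021056 [-0.5 -1.  -0.1]
tcp in rack -276.26479673005605 -7.49222351244164
```

View pics/wrist_a.png

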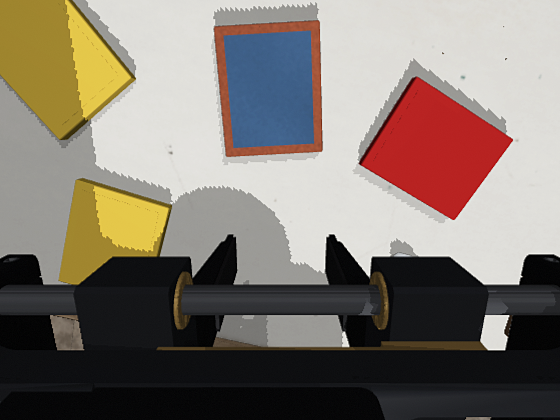

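The tile is at (270,90), the yellow tile's nearest corner is at (170,205) about 90 mm off the line, and the fingers are clear. Down to 6 mm.

Call:
{"name": "send_rows", "arguments": {"plan": "2 -7 35 0 50;0 0 35 0 50;0 0 35 0 50;0 0 20 0 50;0 0 8 0 50;0 0 0 0 50"}}

```text
t: 5.1
eef_pos: [444.5, 78.5, 22.0]
tcp_rot: [3.13, -0.036, 0.251]
ft_force: [0.2, 0.4, 0.5]
opening: 0.525
```

```bash
python3 st.py b wrist
```

```text
5.1 [444.5  78.5  22. ] [ 3.1301 -0.0362  0.2509] 0.525278689892156 [0.2 0.4 0.5]
tcp in rack -262.17534571296903 -3.9080092174397763
```

View pics/wrist_b.png

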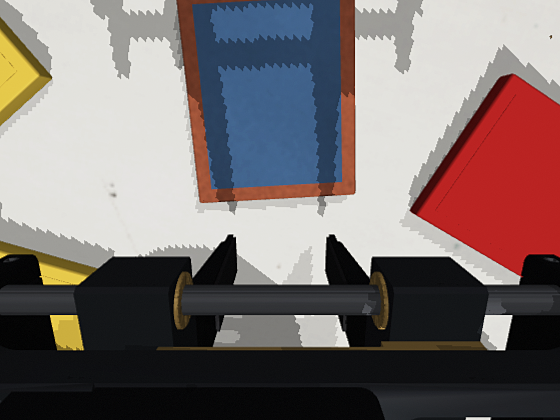

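The fingertips at (232,237) and (330,237) sit evenly behind the tile's rear edge at row 195, with a gap left. I go down the rest of the way.

Call:
{"name": "send_rows", "arguments": {"plan": "-3 -2 8 0 50;0 -2 6 0 50;0 0 2 0 50;0 0 0 0 50"}}

```text
t: 5.55
eef_pos: [443.2, 82.0, 8.8]
tcp_rot: [3.129, -0.043, 0.251]
ft_force: [-0.4, 0.1, 0.9]
opening: 0.532
```

```bash
python3 st.py c
```

```text
5.55 [443.2  82.    8.8] [ 3.1285 -0.0432  0.251 ] 0.5321970945476227 [-0.4  0.1  0.9]
tcp in rack -262.64853896959875 -0.18354084986135177
```

Call:
{"name": "send_rows", "arguments": {"plan": "3 0 2 0 50;6 0 2 0 50;8 0 0 0 50;10 0 0 0 50;10 0 0 0 50;10 0 0 0 50;8 0 0 0 50;0 0 0 0 50"}}

```text
t: 6.35
eef_pos: [501.6, 97.0, 7.0]
tcp_rot: [3.129, -0.042, 0.251]
ft_force: [-1.0, -0.3, -0.2]
opening: 0.529
```

```bash
python3 st.py d wrist
```

```text
6.35 [501.6  97.    7. ] [ 3.1287 -0.0422  0.2511] 0.5293523960652262 [-1.  -0.3 -0.2]
tcp in rack -202.27210895138512 -0.25210911632452593
```

View pics/wrist_d.png

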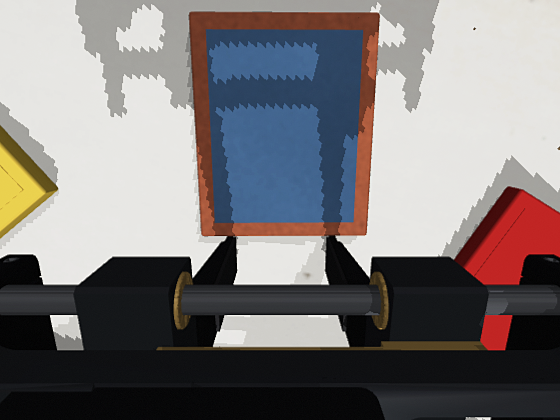

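The tile is squared up against both fingers. I check its pose in the rack's frame.

```bash
cat > rk.py <<'E'
from h import *
O=np.array([697.4,147.9]);Y=0.253
def R(p,uv,z):
    d=ray(p,uv,z)-O;c,n=np.cos(Y),np.sin(Y);return np.c_[c*d[:,0]+n*d[:,1],-n*d[:,0]+c*d[:,1]].round(1)
E
python3 - <<'E'
from cell import *
from rk import *
p=eyes.read_camera("wrist")
print(R(p,[(190,12),(379,13),(367,235),(201,236)],12).tolist())
t=eyes.read_camera("top");cv2.imwrite("pics/t2.png",cv2.resize(t["image"][110:270,170:330,::-1],None,fx=3.6,fy=3.6,interpolation=cv2.INTER_CUBIC))
s=eyes.read_camera("scene");cv2.imwrite("pics/s2.png",cv2.resize(s["image"][180:300,130:300,::-1],None,fx=4,fy=4,interpolation=cv2.INTER_CUBIC))
E
```

```text
[[-82.6, 41.5], [-82.7, -46.6], [-191.3, -47.2], [-191.4, 42.4]]
```

View pics/t2.png

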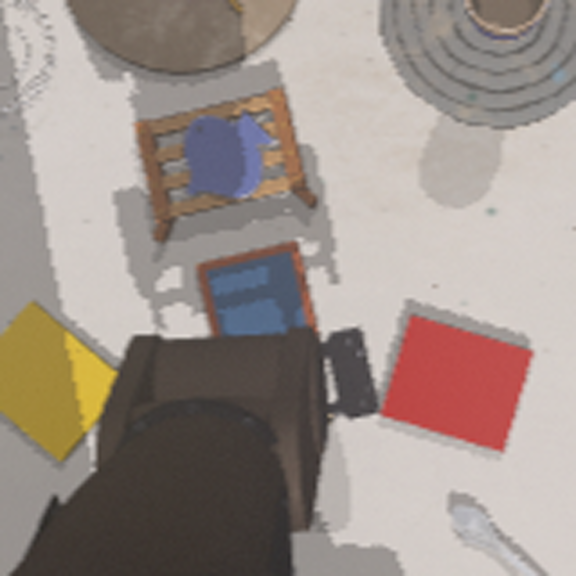

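View pics/s2.png

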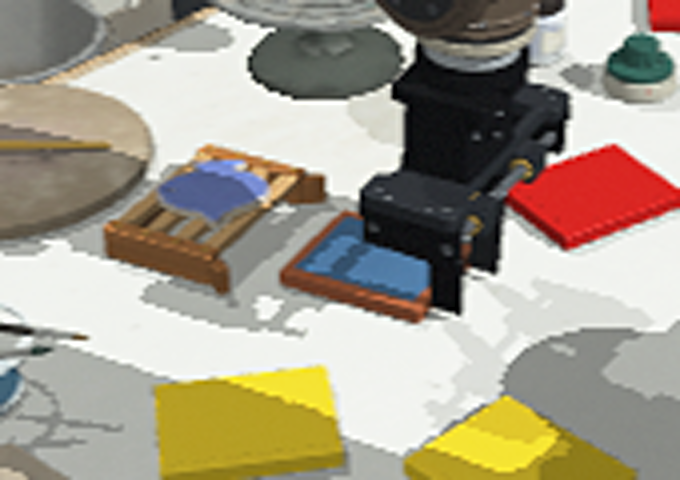

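The tile is straight and about 2 mm right of the middle line, against 7 mm of clearance. The top view agrees. I carry on pushing with a slight leftward drift.

Call:
{"name": "send_rows", "arguments": {"plan": "8 -0.5 0 0 50;8 -0.5 0 0 50;8 -0.5 0 0 50;8 0 0 0 50;8 0 0 0 50;8 0 0 0 50;8 0 0 0 50;0 0 0 0 50"}}

```text
t: 7.35
eef_pos: [557.9, 113.3, 9.0]
tcp_rot: [3.129, -0.039, 0.251]
ft_force: [-0.4, -0.2, -0.3]
opening: 0.525
```

```bash
python3 st.py e wrist
```

```text
7.35 [557.9 113.3   9. ] [ 3.1293 -0.0389  0.2508] 0.5247187837057177 [-0.4 -0.2 -0.3]
tcp in rack -143.75194099708244 1.470465970712283
```

View pics/wrist_e.png

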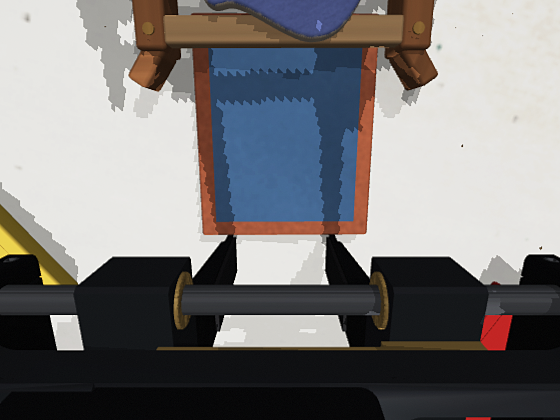

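The tile is going in under the front slat. The gaps to the cheeks are even (about 29 px left, 28 px right). I continue, holding the height down.

Call:
{"name": "send_rows", "arguments": {"plan": "8 0 2 0 50;8 0 1.3 0 50;8 0 0.4 0 50;8 0 0.4 0 50;7 0 0.3 0 50;5 0 0.2 0 50;3 0 0 0 50;0 0 0 0 50"}}

```text
t: 8.2
eef_pos: [605.8, 125.7, 6.0]
tcp_rot: [3.13, -0.036, 0.251]
ft_force: [-0.4, -0.6, 0.7]
opening: 0.531
```

```bash
python3 st.py f wrist
```

```text
8.2 [605.8 125.7   6. ] [ 3.1297 -0.0362  0.2507] 0.531494739830087 [-0.4 -0.6  0.7]
tcp in rack -94.21916702111051 1.44423040239516
```

View pics/wrist_f.png

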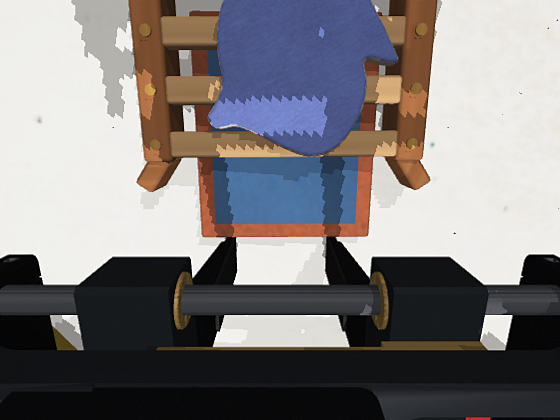

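About 8 mm to go. Small steps now, watching the force.

Call:
{"name": "send_rows", "arguments": {"plan": "3 0 0.1 0 50;3 0 0.1 0 50;1.5 0 0 0 50;0 0 0 0 50"}}

```text
t: 8.65
eef_pos: [613.0, 127.6, 6.0]
tcp_rot: [3.13, -0.035, 0.251]
ft_force: [-2.1, -0.1, 0.8]
opening: 0.528
```

Call:
{"name": "send_rows", "arguments": {"plan": "1.5 0 0 0 50;1.5 0 0 0 50"}}

```text
t: 8.85
eef_pos: [614.6, 128.0, 5.9]
tcp_rot: [3.13, -0.032, 0.251]
ft_force: [-11.2, -5.0, 8.1]
opening: 0.526
```

```bash
python3 st.py g wrist
```

```text
8.85 [614.6 128.    5.9] [ 3.13   -0.032   0.2508] 0.526097702738509 [-11.2  -5.    8.1]
tcp in rack -85.17842387460043 1.4830650202436928
```

View pics/wrist_g.png

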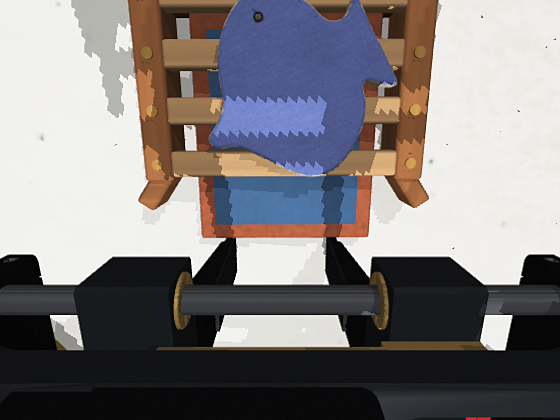

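Force rose to 12 N with the tool stalled at -85.2, where the stop is expected. I back off along x, then up.

Call:
{"name": "send_rows", "arguments": {"plan": "-2 0 0 0 50;-5 0 0 0 50;-15 0 0 0 50;-20 0 0 0 50;-10 0 -20 0 50;0 0 -40 0 50;0 0 -40 0 50;0 0 0 0 50"}}

```text
t: 9.7
eef_pos: [559.4, 114.9, 106.5]
tcp_rot: [3.13, -0.037, 0.251]
ft_force: [0.7, 0.2, -0.8]
opening: 0.523
```

```bash
python3 st.py h wrist top scene
python3 - <<'E'
import cv2
t=cv2.imread("pics/scene_h.png");cv2.imwrite("pics/s3.png",cv2.resize(t[180:300,130:300],None,fx=4,fy=4,interpolation=cv2.INTER_CUBIC))
E
```

```text
9.7 [559.4 114.9 106.5] [ 3.1296 -0.0371  0.2505] 0.5233656772391426 [ 0.7  0.2 -0.8]
tcp in rack -141.87238251050115 2.6206057693351
```

View pics/wrist_h.png

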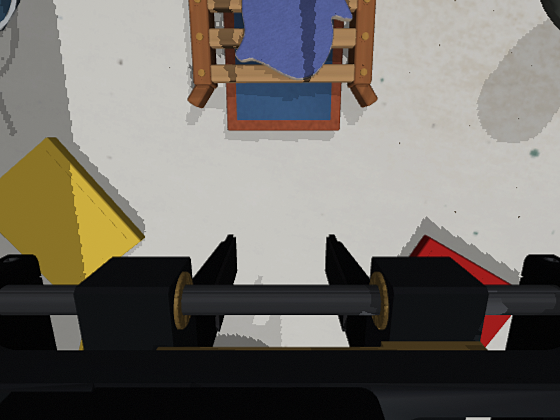

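View pics/s3.png

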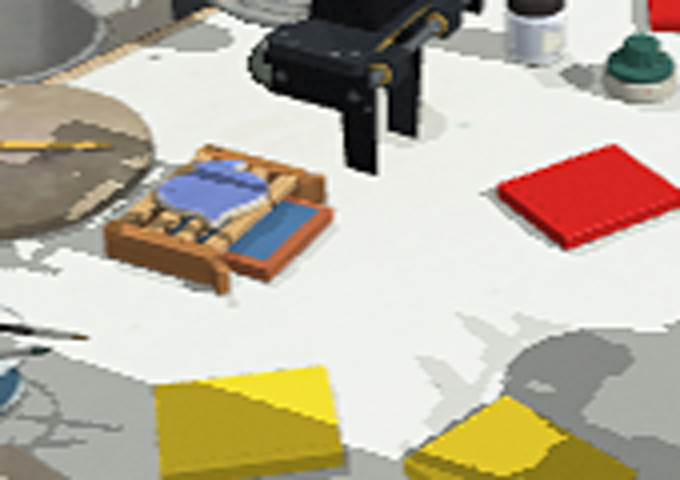

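The tile is in flush, with its rear end square and sticking out at row 130. I check the overhang and the stop from above.

Call:
{"name": "send_rows", "arguments": {"plan": "0 0 -40 0 50;0 0 -40 0 50;20 0 -20 0 50;20 0 0 0 50;0 0 0 0 50"}}

```text
t: 10.35
eef_pos: [592.4, 124.9, 198.3]
tcp_rot: [3.133, -0.019, 0.25]
ft_force: [-0.8, -0.4, -0.8]
opening: 0.529
```

Run:
```python
from cell import *
from rk import *
import pickle
p=eyes.read_camera("wrist");pickle.dump(p,open("w3.pkl","wb"));q=proj(p,[[*O,0]])[0].astype(int);print(q)
x,y=max(q[0]-80,0),max(q[1]-70,0);print(x,y,env.state()["t"])
cv2.imwrite("pics/w3.png",cv2.resize(p["image"][y:y+150,x:x+170,::-1],None,fx=4,fy=4,interpolation=cv2.INTER_CUBIC))
t=eyes.read_camera("top")
for n in ["timer","glaze_jar","fish_round"]: print(n,[b["bbox"] for b in boxes_of(n,t)][:1])
```

```text
[282  88]
202 18 10.4
timer [[344.7, 180.5, 14.3, 18.6]]
glaze_jar [[343.6, 149.5, 14.7, 17.9]]
fish_round [[233.4, 142.5, 7.4, 15.1]]
```

View pics/w3.png

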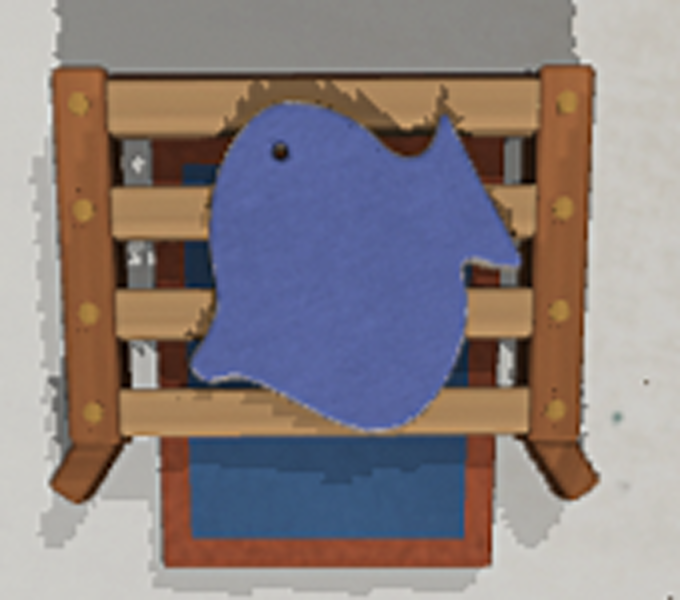

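Run:
```python
from rk import *
import pickle
p=pickle.load(open("w3.pkl","rb"))
g=lambda c,z:R(p,np.array(c)/4+[202,18],z).tolist()
print("rear",g([(164,566),(491,566)],12));print("slat front",g([(120,435),(528,434)],25));print("outer cheeks",g([(68,440),(582,440)],25))
print("tile blue front edge", g([(182,163)],12))
```

```text
rear [[-74.4, 43.1], [-74.7, -46.2]]
slat front [[-39.6, 52.0], [-39.6, -52.8]]
outer cheeks [[-40.8, 65.4], [-41.1, -66.8]]
tile blue front edge [[27.3, 35.5]]
```

The overhang is 35 mm and square, as specified for home, and the fish, timer and jar haven't moved. I hand the job in.

```bash
python3 -c "
from cell import *
print(job_done())"
```

```text
the job is handed in; nothing more can be done
None
```

The blue-topped tile is home in the rack under the clay fish. I pushed it along the table with two fingers 50 mm apart against its rear end, until it met the stop bar.

- **Stop contact:** the push force rose to about 12 N with the tool stalled at -85 mm, where contact with the stop was expected. I then backed the fingers off and raised them clear.
- **Final position:** the last wrist picture puts the tile's rear edge at x = -74.4 and -74.7 mm at its two corners (nominal -75). It sticks out 35 mm from the front slat, square to within 0.3 mm and about 1 mm off the middle line.
- **Other items:** the fish lies on the slats as before, and the timer and jar are still in place. The network's last box for the fish in the top view was a partial one, because the arm hid it. For the fish I relied on the wrist and scene pictures.
- **Tool tilt:** the tool leaned by about 0.04 rad during the push, with no visible effect.

The job was handed in at about 10.5 s of the 64 s allowed. It reported no verdict.

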